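# Set the laser engraver's carriage and enable it with the key

## Robot

A 6-joint arm with a two-finger parallel gripper is mounted at the origin on the work surface. World frame = base frame: x ahead of the robot, y to its left, z up, the work surface at z = 0. Lengths are in mm, angles in rad, forces in N, time in s.
With the tool pointing down it reaches from about 275 to 1000 mm from the base axis. Payload 8.4 kg.
Tool frame: the origin (TCP) lies at the very end of the fingers, on their centre line; the grasp point (between the pads) lies 19 mm behind it; z points along the fingers, y is the direction in which the jaws open and shut (so a half turn about z gives the same grasp; the last joint's range is limited). The gripper opens to 85 mm and grips with 20 to 120 N. Pads are 22 mm wide; open, the fingers measure 114 mm over their backs; the gripper's body (76 mm by 85 mm) begins 54 mm behind the grasp point. The pads swing forward as they close: fully open they stand 13 mm farther back than shut.
Start: joints at [1.156, 0.353, 1.633, -0, 1.155, -0.002], TCP at [250.734, 572.504, 231.281] pointing down, gripper open.
Joint ranges: [-2.63, 2.63], [-0.92, 2.1], [0.06, 2.66], [-1.3, 4.44], [0, 2.69], [-3.02, 3.02]. Speed limits (rad/s): [2.22, 2.22, 2.79, 3.14, 3.14, 3.14].

## Interface

Orientations are given as [roll, pitch, yaw] about the fixed x, y, z axes, in that order (R = Rz(yaw) Ry(pitch) Rx(roll)).
In Python, from rig import sense, grab_frame, get_calibration, sign_off, boxes_of, trace gives the robot as it stands.
- The arm moves only by the tool servo_tool, never from a script. Its argument "rows" is a list of rows, each a list of 3 entries, a list of its own where there are three numbers: the finger opening in mm, from 0 to 85.4, then the shift along the tool's x, y, z in mm, then the turn, a rotation vector about the tool's x, y, z in degrees. A call has 1 to 8 rows; each row shifts and turns the commanded pose from where the row before left it, along the tool's axes as they then stand; what a row does not reach is not made up. A row lasts 1/8 s, in which the tool goes at most 62.5 mm and 10.7 degrees, less where a joint would pass 70% of its speed; a pose out of reach is approached as far as the arm can. A call is refused whole if a number of a shift passes 62.5 or a number of a turn 10.7, either way. A call with a gripper value outside its range is refused whole. The fingers move at their own pace and stop on an object; "force" is the grip in N (left out, the last holds). Time passes only in rows, so rows that do not move let the fingers close. It gives the time, the measured TCP pose, the force and the opening at its end, in the units of the state.
- sense(): the state, without advancing time (a new reading comes with each control period).
- grab_frame(name): name is "scene" or "top" or "wrist"; returns the picture (400x640x3 uint8, blue, green, red); there is no depth.
- get_calibration(name): a dict with "intrinsics" (3x3 intrinsics, pixels), "world_to_cam" (4x4, takes a point from world to camera coordinates). Camera axes: x right, y down, z forward; pixel columns grow to the right and rows downward; lengths in mm; the calibration is good to about 2 mm. A picture is of the moment at which its call begins: read the wrist's pose just before it. get_calibration takes no time and is no camera call; for the wrist camera it gives the pose at the moment of the call.
- sign_off(): hands the job in, once; it reports no verdict.
Trained networks look in the newest picture that a camera, given by its name, has taken for a name from the list of things; names that differ only in an ending like _2 or _b are one class to them, and where a whole thing is asked for, a point or a joint stands for the part that bears it (a point fixed in the world has none). Each returns a list of dicts, best first, with "conf" (0 to 1); they miss things now and then, are a little off and sometimes report something else, mostly with a low value. They report only what shows in the picture. A call takes as long as a camera call. They do not tell look-alikes from the thing itself.
- boxes_of(camera, thing): "centre" ([x, y, z] in mm, in the coordinates of the camera as it stood for that picture, good to about 4 mm: the middle of the surface that is visible of it).
- trace(camera, thing): "mask" (400x640 bool, what is visible of it).
The state is a dict: "clock": time; "qpos": joint angles; "qvel": joint speeds; "joint_efforts": joint torques, N m; "eef_pos": TCP position; "tcp_rot": TCP orientation; "contact_force": force on the tool from outside, world axes, zero at the start; "wrist_torque": the same for the moment, N m; "opening": opening from 0.0 (shut) to 1.0 (fully open).
Only numpy, scipy, OpenCV 4.12 (cv2) and the standard library are available. Lean on these libraries where they do the work, as an engineer would, in place of code of your own. Each camera call takes 0.05 s, during which the arm holds its last target. There are 200 camera calls.

## Task

Get the desktop laser engraver ready: squeeze the lock tab against the grip block on the carriage and, keeping it squeezed, slide the carriage along its rail until its steel mark lines up with the pointer clamped to the rail, then let go so that it locks there. Then take the enable key out of its wooden stand, push it fully home in the key switch on the grey control box, turn it clockwise to its stop to switch the laser on, and leave it in. Leave the carriage where you locked it and do not disturb the other things on the bench.

Things in the scene. Friction and masses are not known exactly. Their poses are not given: they have to be found in the camera images.
- carriage_grip (a point): Squeeze grip on the engraver's black carriage: lock tab (robot's side) and fixed aluminium block (14 mm thick), both 60 mm long along the rail, tops 126 and 130 mm high, 44 mm over both (36 squeezed). Point: midway between their outer faces and along them, 104 mm above the table, 38 above the carriage plate. Moves with it. x across the rail from tab to block, y along it as joint carriage grows.
- lock_tab (a joint): Ribbed steel lock tab, 10 mm thick; pinch it against the block from above, across the rail. Travel in m: 0 sprung out (a brake grips the rail, the carriage is locked and must not be forced), 0.008 fully squeezed. About 10 N starts to move it, the brake is free from 0.003 on, 15 N squeezes it fully; it springs back when let go.
- carriage (a joint): Position of the carriage along the rail in m, 0 to 0.24. With the tab squeezed it slides with about 1 N of friction and stays where it is left.
- carriage_mark (a point): Tip of the carriage's mark: a steel bar 5 mm wide, sticking out 14 mm from the middle of the carriage plate's edge (plate 100 x 110 mm) on the robot's side, 68 mm above the table. Axes as carriage_grip. Moves with the carriage.
- pointer_tip (a point): Tip of the pointer, a 5 mm wide steel blade, top 69 mm high, on a dark steel clamp fixed to the rail's side facing the robot. y along the rail as carriage_grip's. Lined up: mark tip and this point have the same place along the rail and stand end to end, 6 mm apart across it.
- key_bow (a point): Centre of the bow of the loose enable key: a black disc 48 mm across, 12 mm thick, over a flat steel blade 20 x 6 mm; 80 mm long in all, same either way round. Starts upright, blade 30 mm deep in a wooden stand (64 x 44, 36 mm high), bow centre 62 mm above the table. x along the width of blade and bow, y across the thickness (12 mm, to be gripped), z up.
- key_tip (a point): Middle of the bottom end of the key's blade, 56 mm below the bow centre along the key's z; same axes.
- keyhole (a point): Centre of the mouth of the slot in the steel key switch (block 44 x 30 x 30 mm) on the grey control box (150 x 110, 55 mm high); mouth 85 mm above the table. Slot 24 x 10 mm, square edges, 30 mm deep, flat floor; x along its long side, z up; turns with the switch. Key fully home: tip on the floor, bow centre 26 mm above the mouth.
- key_switch (a joint): Angle of the key switch in rad: 0 off, 1.1 on (hard stop), clockwise seen from above; about 0.06 N m of friction, stays where it is left. The key has about 0.2 rad of play in the slot.
- glue_bottle: White glue bottle, 52 mm wide and 115 mm high (it and the key stand may have changed places), a loose bystander; origin at the centre of its underside
- wood_blank: Pale wooden bar, 170 x 45 x 28 mm, long side along its x, a loose bystander; origin at the centre of its underside
- motor: Black stepper motor, 56 x 56 mm, 75 mm high with its shaft, a loose bystander; origin at the centre of its underside
- tape_roll: Roll of tape lying flat, 100 mm across, 25 mm high, a loose bystander; origin at the centre of its underside
- screwdriver: Screwdriver with a black handle, 200 mm long, lying along its x, a loose bystander; origin at the centre of its underside
- mug: White mug, 80 mm wide, 90 mm high, a loose bystander; origin at the centre of its underside
There are look-alikes about, which are no part of the job. Of the things shaped like the part that bears key_bow, the black one is meant.

How it is judged (in metres and radians):
On the way, in this order (a step that is already met when the one before it is completed fails the run):
1. the carriage's mark is lined up with the pointer and the lock tab has sprung back (y of carriage_mark in the frame of pointer_tip between -0.005 and 0.005 m and value of joint lock_tab below 0.001 m and velocity of joint carriage between -0.01 and 0.01 m/s), for 0.2 s.
2. the key is fully home in the key switch (z of key_tip in the frame of keyhole below -0.025 m and horizontal distance between key_tip and keyhole below 0.005 m), for 0.1 s.
3. the key switch is turned on with the key in it (all of step 2 and value of joint key_switch above 0.95 rad), for 0.1 s.
At the end, for the whole second after the job is handed in: The carriage's mark is within 5 mm of the pointer along the rail with the lock tab out (less than 1 mm in); the key stands in the key switch, its tip at least 25 mm deep and within 5 mm of the slot's centre, at rest; the switch is turned at least 0.95 rad (its stop is at 1.1) (all of step 3 and y of carriage_mark in the frame of pointer_tip between -0.005 and 0.005 m and value of joint lock_tab below 0.001 m and linear speed of key below 0.02 m/s); the robot touches nothing.
It fails at once if the carriage is forced along with its lock tab not squeezed ((velocity of joint carriage above 0.01 m/s or velocity of joint carriage below -0.01 m/s) and value of joint lock_tab below 0.0005 m).
It fails at once if another thing on the bench is moved by more than 30 mm (distance of any of glue_bottle, wood_blank, motor, tape_roll, screwdriver, mug from where it was at the start of the episode above 0.03 m).
It also fails if it takes over 62 s, if anything falls off the work surface, if the arm or the gripper's body presses on something with over 40 N, if the wrist force passes 120 N, or if a joint passes its speed limit or range.

## Working session

There is one attempt and no reset: what is moved stays moved. The work goes in short steps, Python scripts to look and compute and a tool call to move; the robot and the scene stay as the last step left them, time stands still between calls to the robot, and variables do not carry over. Pictures are saved under pics/ and viewed, about 8 in all and at most 12, crops included, and the job is handed in when it is done.

Besides the shell and the picture viewer there is one more tool, called after "Call:" as name(argument=value, ...), one argument or row to a line, values as JSON. servo_tool: Moves the arm, as the interface text tells. Its arguments: {"type":"object","properties":{"rows":{"type":"array","items":{"type":"array"}},"force":{"type":"number"}},"required":["rows"]}

```bash
ls; mkdir -p pics
cat > h.py <<'E'
from rig import *
import numpy as np, cv2
def ray(cam,uv,z,cal=None):
    c=cal or get_calibration(cam);K=np.array(c["intrinsics"]);T=np.array(c["world_to_cam"])
    R,t=T[:3,:3],T[:3,3];o=-R.T@t
    d=R.T@np.linalg.solve(K,np.array([uv[0],uv[1],1.]))
    return o+d*(z-o[2])/d[2]
def proj(cam,p,cal=None):
    c=cal or get_calibration(cam);K=np.array(c["intrinsics"]);T=np.array(c["world_to_cam"])
    q=K@(T[:3,:3]@np.array(p,float)+T[:3,3]);return q[:2]/q[2]
def towld(cam,p,cal=None):
    T=np.array((cal or get_calibration(cam))["world_to_cam"]);return T[:3,:3].T@(np.array(p)-T[:3,3])
E
python3 - <<'E'
from h import *
for n in ("scene","top"):
    im=grab_frame(n);cv2.imwrite(f"pics/{n}0.png",im)
    for t in ["carriage_grip","lock_tab","carriage_mark","pointer_tip","key_bow","keyhole","key_switch","glue_bottle","mug","motor","wood_blank","tape_roll","screwdriver"]:
        try:
            for b in boxes_of(n,t)[:4]: print(n,t,round(b["conf"],2),towld(n,b["centre"]).round(),proj(n,towld(n,b["centre"])).round())
        except Exception as e: print(n,t,e)
print(sense())
E
```

```text
pics
scene carriage_grip 0.8 [630.  35.  66.] [303. 226.]
scene lock_tab 0.61 [594.  23. 118.] [308. 203.]
scene carriage_mark 0.61 [632.  32.  65.] [302. 226.]
scene carriage_mark 0.46 [ 478. -281.   82.] [253. 147.]
scene pointer_tip 0.44 [535. 117.  52.] [349. 223.]
scene key_bow 0.72 [320. 167.  59.] [404. 185.]
scene key_bow 0.56 [430. 226.  60.] [403. 216.]
scene key_bow 0.48 [437. 118.  78.] [369. 196.]
scene keyhole 0.45 [ 477. -278.   83.] [254. 147.]
scene key_switch 0.57 [ 478. -282.   80.] [252. 147.]
scene glue_bottle 0.72 [448. -85.  66.] [309. 172.]
scene glue_bottle 0.59 [638.  26.  67.] [299. 226.]
scene mug 0.75 [ 371. -463.   62.] [235. 116.]
scene motor 0.94 [461. 333.  52.] [434. 243.]
scene motor 0.64 [632.  30.  64.] [301. 226.]
scene tape_roll 0.62 [ 576. -455.   23.] [193. 156.]
scene tape_roll 0.39 [537. 113.  49.] [347. 223.]
scene screwdriver 0.74 [622. 453.  23.] [447. 318.]
top carriage_grip 0.75 [622.  23.  68.] [313. 169.]
top lock_tab 0.49 [590.  13. 126.] [316. 176.]
top carriage_mark 0.74 [623.  21.  68.] [314. 169.]
top carriage_mark 0.31 [ 470. -2
[... 639 characters left out ...]
6. 172.]
{'clock': 1.4, 'qpos': array([ 1.15557855e+00,  3.52941001e-01,  1.63342868e+00, -3.75123738e-05,
        1.15517806e+00, -2.39085214e-03]), 'qvel': array([ 1.76162840e-03,  1.93030014e-03,  1.63245007e-04,  1.22378032e-03,
        8.12707935e-07, -1.03352232e-03]), 'joint_efforts': array([-1.67552703e-04, -6.05168009e+01, -3.42437124e+01, -1.30027189e-05,
        1.14478746e-03,  6.72457486e-05]), 'eef_pos': array([250.75431096, 572.48823695, 231.30554928]), 'tcp_rot': array([3.14154782e+00, 3.44267859e-05, 2.72878087e+00]), 'contact_force': array([-1.44755625,  0.73146528,  0.28298237]), 'wrist_torque': array([-0.0242118 , -0.04711873,  0.04044932]), 'opening': 0.9973689101702066}
```

Run:
```python
import cv2
a=cv2.imread("pics/top0.png")[125:275,180:480];cv2.imwrite("pics/top0c.png",cv2.resize(a,None,fx=2.66,fy=2.66,interpolation=cv2.INTER_CUBIC))
a=cv2.imread("pics/scene0.png")[90:340,170:480];cv2.imwrite("pics/scene0c.png",cv2.resize(a,None,fx=2.4,fy=2.4,interpolation=cv2.INTER_CUBIC))
```

```text
(no output)
```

View pics/top0c.png

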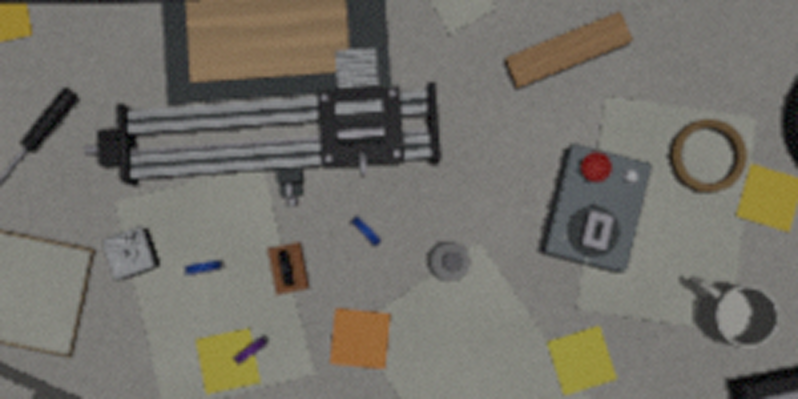

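View pics/scene0c.png

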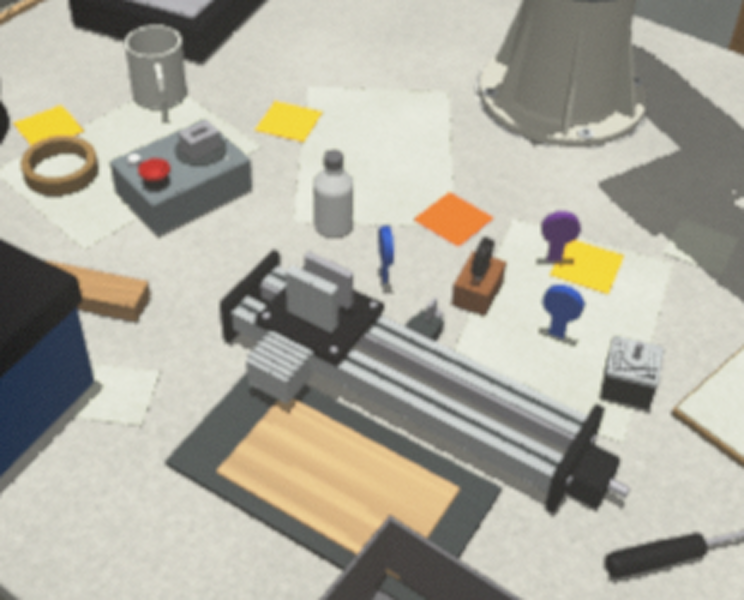

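Run:
```python
from h import *
f=lambda u,v,z:print((u,v),z,ray("top",(180+u/2.66,125+v/2.66),z).round(1))
for u,v,z in [(360,107,130),(360,133,126),(333,133,126),(385,131,126),(335,107,130),(385,105,130),(362,172,68),(290,205,69),(128,180,60),(435,163,60),(288,268,86),(285,250,86),(290,284,86),(598,230,85),(590,248,85),(607,213,85),(450,262,115)]: f(u,v,z)
from scipy.spatial.transform import Rotation as Ro
s=sense();R=Ro.from_euler("xyz",s["tcp_rot"]).as_matrix();print(R.round(3))
c=get_calibration("wrist");T=np.array(c["world_to_cam"]);o=-T[:3,:3].T@T[:3,3]
print("cam in tool",(R.T@(o-s["eef_pos"])).round(1),"\n",(R.T@T[:3,:3].T).round(3),c["intrinsics"])
```

```text
(360, 107) 130 [625.5  14.4 130. ]
(360, 133) 126 [593.3  14.6 126. ]
(333, 133) 126 [593.4  48.4 126. ]
(385, 131) 126 [595.6 -16.8 126. ]
(335, 107) 130 [625.7  45.7 130. ]
(385, 105) 130 [627.9 -16.9 130. ]
(362, 172) 68 [549.8  13.1  68. ]
(290, 205) 69 [506.9 107.2  69. ]
(128, 180) 60 [541.3 321.7  60. ]
(435, 163) 60 [562.  -82.8  60. ]
(288, 268) 86 [424.8 108.1  86. ]
(285, 250) 86 [447.9 112.   86. ]
(290, 284) 86 [404.3 105.5  86. ]
(598, 230) 85 [ 472.1 -289.7   85. ]
(590, 248) 85 [ 449. -279.   85.]
(607, 213) 85 [ 493.9 -301.6   85. ]
(450, 262) 115 [431.5 -97.5 115. ]
[[-0.916  0.401  0.   ]
 [ 0.401  0.916  0.   ]
 [-0.     0.    -1.   ]]
cam in tool [  65.5   -0.3 -141.7] 
 [[ 0.    -0.966 -0.26 ]
 [ 1.    -0.     0.001]
 [-0.001 -0.26   0.966]] [[338.74437239   0.         319.46650562]
 [  0.         338.74437239 203.58649795]
 [  0.           0.           1.        ]]
```

```bash
cat >> h.py <<'E'
from scipy.spatial.transform import Rotation as Ro
def plan(p,yaw,open_,n=None,p0=None,y0=None):
    """tool straight down; yaw deg = world heading of tool y. prints rows in tool axes"""
    s=sense();R0=Ro.from_euler("xyz",s["tcp_rot"]).as_matrix()
    p0=np.array(s["eef_pos"] if p0 is None else p0,float);p=np.array(p,float)
    y0=np.degrees(np.arctan2(R0[1,1],R0[0,1])) if y0 is None else y0
    d=p-p0;w=(yaw-y0+180)%360-180
    n=n or int(np.ceil(max(abs(w)/10.6,np.linalg.norm(d)/60)))
    print("from",p0.round(1),round(y0,2),"delta",d.round(1),round(w,2),"n",n)
    out=[]
    for i in range(n):
        a=np.radians(y0+w*i/n);yv=np.array([np.cos(a),np.sin(a),0]);xv=np.array([-yv[1],yv[0],0])
        q=d/n;out.append([open_,[round(float(q@xv),1),round(float(q@yv),1),round(float(-q[2]),1)],[0,0,round(-w/n,2)]])
    print(out)
E
python3 - <<'E'
from h import *
plan([613,20,200],3,85,n=13)
E
```

```text
from [250.8 572.5 231.3] 66.35 delta [ 362.2 -552.5  -31.3] -63.35 n 13
[[85, [-42.6, -27.7, 2.4], [0, 0, np.float64(4.87)]], [85, [-44.8, -24.0, 2.4], [0, 0, np.float64(4.87)]], [85, [-46.7, -20.1, 2.4], [0, 0, np.float64(4.87)]], [85, [-48.2, -16.1, 2.4], [0, 0, np.float64(4.87)]], [85, [-49.4, -12.0, 2.4], [0, 0, np.float64(4.87)]], [85, [-50.2, -7.7, 2.4], [0, 0, np.float64(4.87)]], [85, [-50.7, -3.4, 2.4], [0, 0, np.float64(4.87)]], [85, [-50.8, 0.9, 2.4], [0, 0, np.float64(4.87)]], [85, [-50.6, 5.2, 2.4], [0, 0, np.float64(4.87)]], [85, [-49.9, 9.5, 2.4], [0, 0, np.float64(4.87)]], [85, [-48.9, 13.7, 2.4], [0, 0, np.float64(4.87)]], [85, [-47.6, 17.8, 2.4], [0, 0, np.float64(4.87)]], [85, [-45.9, 21.8, 2.4], [0, 0, np.float64(4.87)]]]
```

Call:
servo_tool(
  rows=[
    [85, [-43, -28, 2], [0, 0, 4.9]],
    [85, [-45, -24, 2], [0, 0, 4.9]],
    [85, [-47, -20, 2], [0, 0, 4.9]],
    [85, [-48, -16, 3], [0, 0, 4.9]],
    [85, [-49, -12, 2], [0, 0, 4.9]],
    [85, [-50, -8, 2], [0, 0, 4.9]],
    [85, [-51, -3, 3], [0, 0, 4.9]],
  ],
)

```text
clock: 2.28
eef_pos: [446.8, 273.3, 215.5]
tcp_rot: [3.141, -0.0, 2.127]
contact_force: [-0.2, -0.1, 1.1]
opening: 0.997
```

Call:
servo_tool(
  rows=[
    [60, [-51, 1, 2], [0, 0, 4.9]],
    [60, [-51, 5, 3], [0, 0, 4.9]],
    [60, [-50, 9, 3], [0, 0, 4.9]],
    [60, [-49, 14, 3], [0, 0, 4.9]],
    [60, [-48, 18, 2], [0, 0, 4.9]],
    [60, [-46, 22, 2], [0, 0, 4.5]],
    [60, [0, 0, 0], [0, 0, 0]],
    [60, [0, 0, 0], [0, 0, 0]],
  ],
  force=30,
)

```text
clock: 3.28
eef_pos: [612.1, 17.8, 200.0]
tcp_rot: [-3.141, -0.0, 1.624]
contact_force: [-0.3, 0.2, -0.3]
opening: 0.703
```

Run:
```python
from h import *
s=sense();print(s["eef_pos"],s["tcp_rot"],s["opening"],s["clock"])
c=get_calibration("wrist");im=grab_frame("wrist");cv2.imwrite("pics/w1.png",im)
np.savez("pics/w1.npz",**{k:np.array(c[k]) for k in c})
cv2.imwrite("pics/w1b.png",cv2.resize(im,(800,500),interpolation=cv2.INTER_CUBIC))
for t in ["carriage_mark","pointer_tip","lock_tab","carriage_grip"]:
    for b in boxes_of("wrist",t)[:2]: print(t,b["conf"],towld("wrist",b["centre"],c).round(1))
```

```text
[612.14963835  17.80834313 200.02880655] [-3.14076762e+00 -3.80492913e-04  1.62388824e+00] 0.7033069179012472 3.275
carriage_mark 0.74 [624.5  29.   62.6]
carriage_mark 0.21 [440.9 -79.   47.3]
pointer_tip 0.79 [542.3 109.7  46.6]
lock_tab 0.96 [599.3  20.6 122.8]
carriage_grip 0.68 [621.8  27.6  65.3]
```

View pics/w1b.png

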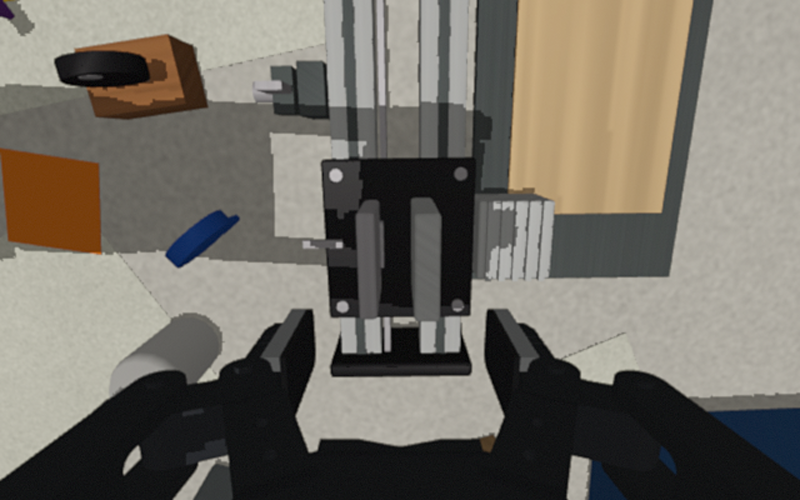

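Run:
```python
import cv2
a=cv2.imread("pics/w1.png");
cv2.imwrite("pics/w1c.png",cv2.resize(a[40:260,190:400],None,fx=2.7,fy=2.7,interpolation=cv2.INTER_CUBIC))
```

```text
(no output)
```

View pics/w1c.png

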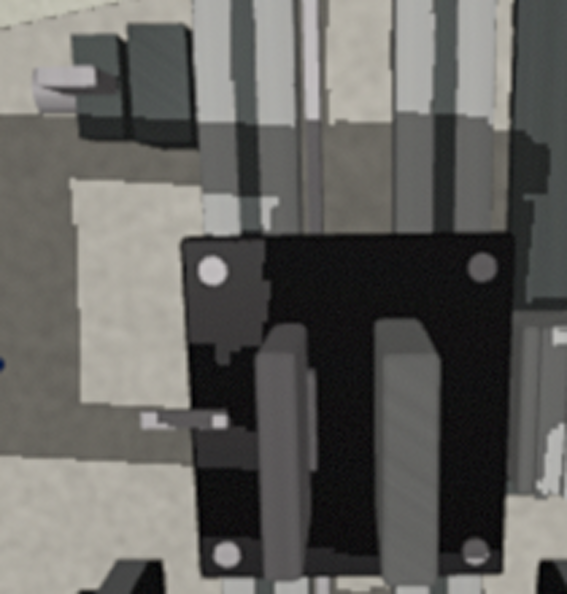

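Run:
```python
from h import *
c=dict(np.load("pics/w1.npz"))
P={}
def f(n,u,v,z): P[n]=ray("wrist",(190+u/2.7,40+v/2.7),z,c);print(n,P[n].round(1))
for a in [("mark",141,420,68),("ptr",97,77,69),("ptrL",33,76,69),("t1",258,355,126),("t2",304,352,126),("t3",264,578,126),("t4",302,578,126),("b1",383,354,130),("b2",440,357,130),("b3",386,581,130),("b4",437,584,130),("p1",181,240,66),("p2",515,234,66),("p3",202,577,66),("p4",503,573,66)]: f(*a)
e=[P["p1"]-P["p3"],P["p2"]-P["p4"],P["t1"]-P["t3"],P["b2"]-P["b4"]]
for d in e: print("rail yaw",np.degrees(np.arctan2(-d[0],d[1])).round(2),np.linalg.norm(d).round(1))
g=(P["t1"]+P["t3"]+P["b2"]+P["b4"])/4;print("grip",g)
print("plate c",(P["p1"]+P["p2"]+P["p3"]+P["p4"])/4)
for yaw in (2.5,3.,3.5):
  yv=np.array([-np.sin(np.radians(yaw)),np.cos(np.radians(yaw)),0]);xv=np.array([yv[1],-yv[0],0]);D=P["ptr"]-P["mark"];print(yaw,D@yv,D@xv)
```

```text
mark [548.1  13.3  68. ]
ptr [536.7 111.5  69. ]
ptrL [518.8 110.8  69. ]
t1 [588.9  45.5 126. ]
t2 [599.8  46.9 126. ]
t3 [592.  -11.6 126. ]
t4 [601.7 -11.1 126. ]
b1 [618.5  48.  130. ]
b2 [631.8  48.  130. ]
b3 [622.8  -9.1 130. ]
b4 [635.6  -9.2 130. ]
p1 [559.8  68.1  66. ]
p2 [657.9  75.1  66. ]
p3 [567.2 -38.7  66. ]
p4 [664.8 -32.1  66. ]
rail yaw 3.98 107.1
rail yaw 3.66 107.4
rail yaw 3.1 57.3
rail yaw 3.78 57.3
grip [612.08656842  18.1946459  128.        ]
plate c [612.40849933  18.10971149  66.        ]
2.5 98.60252098142496 -7.198726598095674
3.0 98.66158644276237 -6.337994093071384
3.5 98.71313844230829 -5.4767789252583645
```

Call:
servo_tool(
  rows=[
    [66, [0, 4, 30], [0, 0, -0.5]],
    [66, [0, 0, 35], [0, 0, 0]],
    [66, [0, 0, 25], [0, 0, 0]],
    [66, [0, 0, 15], [0, 0, 0]],
    [66, [0, 0, 10], [0, 0, 0]],
    [66, [0, 0, 0], [0, 0, 0]],
  ],
  force=30,
)

```text
clock: 4.28
eef_pos: [616.5, 18.0, 85.1]
tcp_rot: [-3.141, -0.0, 1.633]
contact_force: [0.0, -0.1, 0.5]
opening: 0.772
```

Call:
servo_tool(
  rows=[
    [34, [0, 0, 0], [0, 0, 0]],
    [34, [0, 0, 0], [0, 0, 0]],
    [34, [0, 0, 0], [0, 0, 0]],
    [34, [0, 0, 0], [0, 0, 0]],
  ],
  force=30,
)

```text
clock: 4.78
eef_pos: [615.8, 17.8, 86.2]
tcp_rot: [-3.14, 0.0, 1.633]
contact_force: [-5.3, 0.0, 4.9]
opening: 0.414
```

Call:
servo_tool(
  rows=[
    [34, [6, 0, 0], [0, 0, 0]],
    [34, [14, 0, 0], [0, 0, 0]],
    [34, [20, 0, 0], [0, 0, 0]],
    [34, [20, 0, 0], [0, 0, 0]],
    [34, [20, 0, 0], [0, 0, 0]],
    [34, [14, 0, 0], [0, 0, 0]],
    [34, [5, 0, 0], [0, 0, 0]],
    [34, [0, 0, 0], [0, 0, 0]],
  ],
)

```text
clock: 5.78
eef_pos: [609.3, 117.2, 86.2]
tcp_rot: [-3.14, -0.0, 1.633]
contact_force: [-5.9, 0.2, 6.5]
opening: 0.415
```

Run:
```python
from h import *
s=sense();print(s["eef_pos"],s["tcp_rot"],s["opening"],s["clock"],s["contact_force"])
c=get_calibration("wrist");im=grab_frame("wrist");cv2.imwrite("pics/w2.png",im)
np.savez("pics/w2.npz",**{k:np.array(c[k]) for k in c})
q=proj("wrist",[536,112,69],c);print(q,proj("wrist",[543,113,68],c))
u,v=(int(x) for x in q)
print(u,v)
u0,v0=max(u-70,0),max(v-50,0)
cv2.imwrite("pics/w2c.png",cv2.resize(im[v0:v0+100,u0:u0+140],None,fx=5,fy=5,interpolation=cv2.INTER_CUBIC));print(u0,v0)
```

```text
[609.3097513  117.22245486  86.19407207] [-3.13965104e+00 -1.44501097e-04  1.63346778e+00] 0.4149106803559487 5.775 [-5.94191412  0.22091172  6.45287319]
[173.41952348 248.3598968 ] [188.03847049 246.57844313]
173 248
103 198
```

View pics/w2c.png

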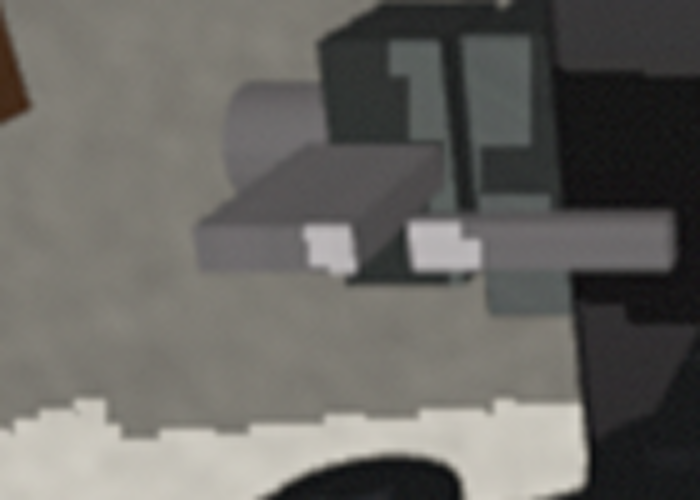

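Call:
servo_tool(
  rows=[
    [66, [0, 0, 0], [0, 0, 0]],
    [66, [0, 0, 0], [0, 0, 0]],
    [66, [0, 0, 0], [0, 0, 0]],
    [66, [0, 0, 0], [0, 0, 0]],
    [66, [0, 0, 0], [0, 0, 0]],
  ],
)

```text
clock: 6.45
eef_pos: [610.7, 116.7, 85.4]
tcp_rot: [3.141, -0.0, 1.633]
contact_force: [-0.5, -0.8, 0.2]
opening: 0.772
```

Call:
servo_tool(
  rows=[
    [66, [0, 0, -10], [0, 0, 0]],
    [66, [0, 0, -30], [0, 0, 0]],
    [66, [0, 0, -40], [0, 0, 0]],
    [66, [0, 0, -25], [0, 0, 0]],
    [66, [0, -50, -10], [0, 0, 0]],
    [66, [0, 0, 0], [0, 0, 0]],
    [66, [0, 0, 0], [0, 0, 0]],
  ],
)

```text
clock: 7.32
eef_pos: [561.1, 113.7, 201.1]
tcp_rot: [3.14, -0.0, 1.633]
contact_force: [-1.1, -1.0, 0.4]
opening: 0.774
```

Run:
```python
from h import *
s=sense();print(s["eef_pos"],s["tcp_rot"],s["opening"],s["clock"],s["contact_force"])
c=get_calibration("wrist");im=grab_frame("wrist");cv2.imwrite("pics/w3.png",im)
np.savez("pics/w3.npz",**{k:np.array(c[k]) for k in c})
for t in ["key_bow"]:
    for b in boxes_of("wrist",t)[:4]: print(t,b["conf"],towld("wrist",b["centre"],c).round(1),proj("wrist",towld("wrist",b["centre"],c),c).round())
cv2.imwrite("pics/w3b.png",cv2.resize(im[100:400,0:400],None,fx=2,fy=2,interpolation=cv2.INTER_CUBIC))
```

```text
[561.11246197 113.70548877 201.05807116] [ 3.14006076e+00 -1.54648765e-04  1.63288556e+00] 0.7739629762500411 7.325 [-1.11756842 -1.0195567   0.44811682]
key_bow 0.89 [325.2 162.5  55.6] [ 35. 115.]
key_bow 0.7 [428.7 226.   63.3] [153.  37.]
key_bow 0.6 [431.4 112.1  78.8] [156. 189.]
```

View pics/w3b.png

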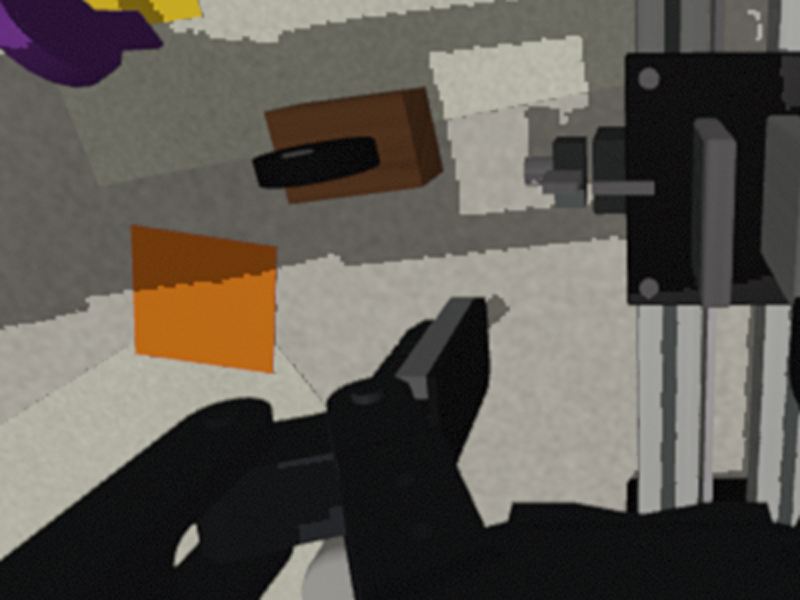

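Run:
```python
from h import *
c=dict(np.load("pics/w3.npz"))
g=lambda u,v,z:ray("wrist",(u/2,100+v/2),z,c)
def h(a,b): d=b-a;return np.degrees(np.arctan2(d[1],d[0])).round(2),np.linalg.norm(d).round(1)
a,b=g(255,173,62),g(379,152,62);print(a,b,(a+b)/2,h(a,b))
for p,q,z in [((265,112),(405,92),36),((289,203),(422,186),36),((405,92),(422,186),36)]:
    a,b=g(*p,z),g(*q,z);print(a.round(1),b.round(1),h(a,b))
m,p=g(592,187,68),g(578,187,69);d=p-m;yv=np.array([-np.sin(np.radians(3.6)),np.cos(np.radians(3.6)),0]);print("align",d@yv,m,p)
plan([427,110,170],100,60,n=10)
```

```text
[399.16417666 108.76443547  62.        ] [451.78946768 121.04386841  62.        ] [425.47682217 114.90415194  62.        ] (np.float64(13.13), np.float64(54.0))
[391.4 130.9  36. ] [454.7 143.8  36. ] (np.float64(11.52), np.float64(64.6))
[399.2  88.8  36. ] [461.4 100.8  36. ] (np.float64(10.95), np.float64(63.3))
[454.7 143.8  36. ] [461.4 100.8  36. ] (np.float64(-81.1), np.float64(43.4))
align 0.24188254870513798 [541.97130799 112.93863623  68.        ] [536.22798286 112.81965763  69.        ]
from [561.4 113.7 200.4] 3.55 delta [-134.4   -3.7  -30.4] 96.45 n 10
[[60, [0.5, -13.4, 3.0], [0, 0, np.float64(-9.65)]], [60, [2.7, -13.2, 3.0], [0, 0, np.float64(-9.65)]], [60, [4.9, -12.5, 3.0], [0, 0, np.float64(-9.65)]], [60, [6.9, -11.5, 3.0], [0, 0, np.float64(-9.65)]], [60, [8.7, -10.2, 3.0], [0, 0, np.float64(-9.65)]], [60, [10.3, -8.6, 3.0], [0, 0, np.float64(-9.65)]], [60, [11.6, -6.8, 3.0], [0, 0, np.float64(-9.65)]], [60, [12.6, -4.7, 3.0], [0, 0, np.float64(-9.65)]], [60, [13.2, -2.5, 3.0], [0, 0, np.float64(-9.65)]], [60, [13.4, -0.3, 3.0], [0, 0, np.float64(-9.65)]]]
```

Call:
servo_tool(
  rows=[
    [60, [1, -13, 3], [0, 0, -9.8]],
    [60, [3, -13, 3], [0, 0, -9.8]],
    [60, [5, -12, 3], [0, 0, -9.8]],
    [60, [7, -11, 3], [0, 0, -9.8]],
    [60, [9, -10, 3], [0, 0, -9.8]],
  ],
)

```text
clock: 8.05
eef_pos: [495.0, 113.3, 184.9]
tcp_rot: [-3.141, -0.0, 2.493]
contact_force: [-0.7, 0.6, 0.2]
opening: 0.706
```

Call:
servo_tool(
  rows=[
    [50, [10, -8, 3], [0, 0, -9.8]],
    [50, [12, -6, 3], [0, 0, -9.8]],
    [50, [13, -3, 3], [0, 0, -9.8]],
    [50, [13, 0, 3], [0, 0, -9.8]],
    [50, [13, 3, 3], [0, 0, -9.4]],
    [50, [0, 0, 0], [0, 0, 0]],
    [50, [0, 0, 0], [0, 0, 0]],
  ],
)

```text
clock: 8.93
eef_pos: [430.2, 118.9, 170.4]
tcp_rot: [-3.142, 0.001, -2.95]
contact_force: [1.3, -1.4, -0.1]
opening: 0.589
```

Run:
```python
from h import *
s=sense();print(s["eef_pos"],s["tcp_rot"],s["opening"],s["clock"],s["qpos"])
c=get_calibration("wrist");im=grab_frame("wrist");cv2.imwrite("pics/w4.png",im)
np.savez("pics/w4.npz",**{k:np.array(c[k]) for k in c})
cv2.imwrite("pics/w4b.png",cv2.resize(im[120:400,170:470],None,fx=2,fy=2,interpolation=cv2.INTER_CUBIC))
```

```text
[430.24164686 118.93381223 170.42099681] [-3.14150588e+00  6.50436272e-04 -2.95045498e+00] 0.5892379479758809 8.925 [ 2.66443362e-01  1.50276850e-01  2.06179284e+00 -1.69131637e-04
  9.28880910e-01 -1.49538939e+00]
```

View pics/w4b.png

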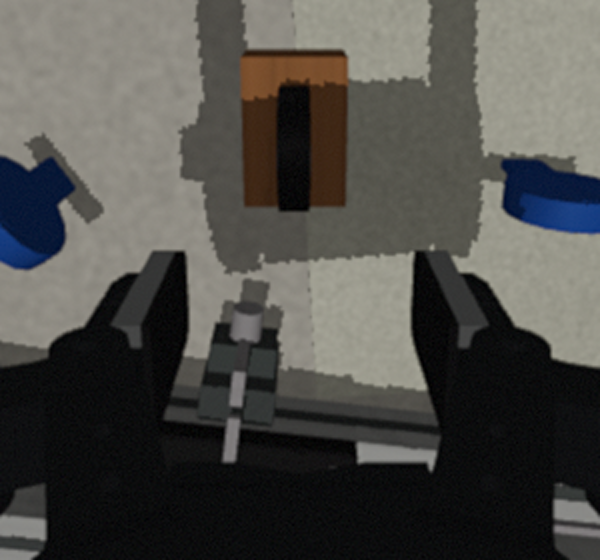

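Run:
```python
from h import *
c=dict(np.load("pics/w4.npz"))
g=lambda u,v,z:ray("wrist",(170+u/2,120+v/2),z,c)
a,b=g(294,85,62),g(294,211,62);k=(a+b)/2;print("bow",a,b,k,np.linalg.norm(a-b))
S=[g(241,55,36),g(347,55,36),g(243,207,36),g(346,207,36)];st=sum(S)/4;print("stand",st,np.linalg.norm(S[0]-S[1]),np.linalg.norm(S[0]-S[2]))
d=S[2]-S[0]+S[3]-S[1];print("heading",np.degrees(np.arctan2(d[1],d[0])))
s=sense();R=Ro.from_euler("xyz",s["tcp_rot"]).as_matrix()
print("shift tool",R.T@(k-s["eef_pos"]),R.T@(st-s["eef_pos"]))
```

```text
bow [401.48420983 111.47469167  62.        ] [449.7881969  120.73824855  62.        ] [425.63620337 116.10647011  62.        ] 49.18423174755669
stand [424.98922957 115.9355204   36.        ] 42.824840516001785 64.64352049848098
heading 11.04634019683837
shift tool [  5.12069975  -1.88969403 108.44583284] [  5.80623639  -1.9343714  134.44536826]
```

Call:
servo_tool(
  rows=[
    [50, [5, -2, 20], [0, 0, 0]],
    [50, [0, 0, 35], [0, 0, 0]],
    [50, [0, 0, 35], [0, 0, 0]],
    [50, [0, 0, 24], [0, 0, 0]],
    [50, [0, 0, 10], [0, 0, 0]],
    [50, [0, 0, 0], [0, 0, 0]],
  ],
)

```text
clock: 9.72
eef_pos: [424.9, 115.8, 46.1]
tcp_rot: [-3.142, -0.001, -2.948]
contact_force: [0.0, 0.1, -0.0]
opening: 0.586
```

Call:
servo_tool(
  rows=[
    [8, [0, 0, 0], [0, 0, 0]],
    [8, [0, 0, 0], [0, 0, 0]],
    [8, [0, 0, 0], [0, 0, 0]],
    [8, [0, 0, 0], [0, 0, 0]],
    [8, [0, 0, 0], [0, 0, 0]],
    [8, [0, 0, 0], [0, 0, 0]],
  ],
  force=60,
)

```text
clock: 10.48
eef_pos: [425.4, 116.2, 47.2]
tcp_rot: [3.141, 0.002, -2.947]
contact_force: [-0.6, -0.4, 6.4]
opening: 0.135
```

Call:
servo_tool(
  rows=[
    [8, [0, 0, -15], [0, 0, 0]],
    [8, [0, 0, -35], [0, 0, 0]],
    [8, [0, 0, -50], [0, 0, 0]],
    [8, [0, 0, -45], [0, 0, 0]],
    [8, [0, 0, 0], [0, 0, 0]],
  ],
)

```text
clock: 11.1
eef_pos: [426.9, 116.5, 195.4]
tcp_rot: [3.141, 0.008, -2.947]
contact_force: [-0.5, 0.5, -0.7]
opening: 0.134
```

Run:
```python
from h import *
s=sense();print(s["eef_pos"],s["opening"],s["contact_force"])
plan([508,-302,191],63,8,n=10)
```

```text
[426.92015657 116.47653955 195.42982041] 0.1341358651187743 [-0.50910369  0.52925696 -0.70932512]
from [426.9 116.5 195.4] 101.15 delta [  81.1 -418.5   -4.4] -38.15 n 10
[[8, [0.1, -42.6, 0.4], [0, 0, np.float64(3.81)]], [8, [-2.7, -42.5, 0.4], [0, 0, np.float64(3.81)]], [8, [-5.5, -42.3, 0.4], [0, 0, np.float64(3.81)]], [8, [-8.3, -41.8, 0.4], [0, 0, np.float64(3.81)]], [8, [-11.1, -41.2, 0.4], [0, 0, np.float64(3.81)]], [8, [-13.8, -40.3, 0.4], [0, 0, np.float64(3.81)]], [8, [-16.5, -39.3, 0.4], [0, 0, np.float64(3.81)]], [8, [-19.0, -38.1, 0.4], [0, 0, np.float64(3.81)]], [8, [-21.5, -36.8, 0.4], [0, 0, np.float64(3.81)]], [8, [-23.9, -35.3, 0.4], [0, 0, np.float64(3.81)]]]
```

Call:
servo_tool(
  rows=[
    [8, [0, -43, 0], [0, 0, 3.8]],
    [8, [-3, -43, 0], [0, 0, 3.8]],
    [8, [-5, -42, 0], [0, 0, 3.8]],
    [8, [-8, -42, 0], [0, 0, 3.8]],
    [8, [-11, -41, 0], [0, 0, 3.8]],
  ],
)

```text
clock: 11.72
eef_pos: [464.3, -95.2, 190.8]
tcp_rot: [3.141, -0.001, 3.002]
contact_force: [0.3, 0.2, -1.2]
opening: 0.132
```

Call:
servo_tool(
  rows=[
    [8, [-14, -40, 0], [0, 0, 3.8]],
    [8, [-17, -39, 0], [0, 0, 3.8]],
    [8, [-19, -38, 0], [0, 0, 3.8]],
    [8, [-22, -37, 0], [0, 0, 3.8]],
    [8, [-24, -35, 0], [0, 0, 3.8]],
    [8, [0, 0, 0], [0, 0, 0]],
    [8, [0, 0, 0], [0, 0, 0]],
  ],
)

```text
clock: 12.6
eef_pos: [506.4, -301.7, 190.5]
tcp_rot: [3.141, -0.002, 2.673]
contact_force: [-0.6, 0.4, -0.5]
opening: 0.136
```

Run:
```python
from h import *
s=sense();print(s["eef_pos"],s["tcp_rot"],s["opening"],s["clock"],s["qpos"])
c=get_calibration("wrist");im=grab_frame("wrist");cv2.imwrite("pics/w5.png",im)
np.savez("pics/w5.npz",eef=s["eef_pos"],rot=s["tcp_rot"],**{k:np.array(c[k]) for k in c})
for b in boxes_of("wrist","keyhole")[:2]+boxes_of("wrist","key_switch")[:2]: print(b["conf"],towld("wrist",b["centre"],c).round(1))
cv2.imwrite("pics/w5b.png",cv2.resize(im[60:340,170:470],None,fx=2,fy=2,interpolation=cv2.INTER_CUBIC))
```

```text
[ 506.41012814 -301.70816008  190.46582949] [ 3.14114550e+00 -2.09393720e-03  2.67307777e+00] 0.13550079592296513 12.6 [-5.40026483e-01  3.41297394e-01  1.74897980e+00  3.41031324e-04
  1.05343602e+00 -1.64247644e+00]
0.77 [ 470.8 -287.7   82.5]
0.9 [ 469.9 -290.4   85. ]
```

View pics/w5b.png

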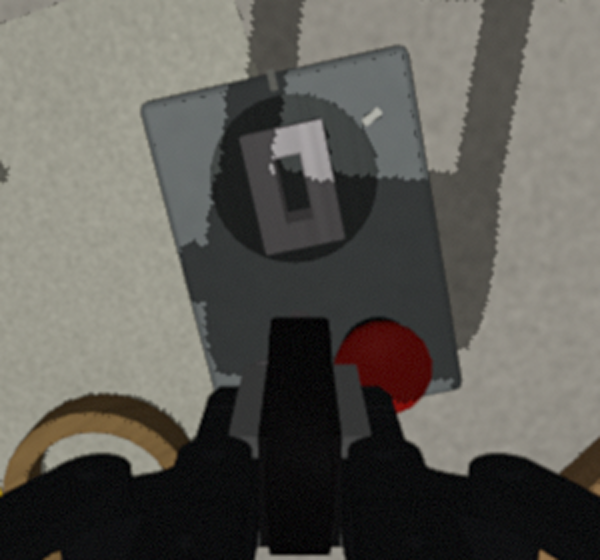

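Run:
```python
from h import *
c=dict(np.load("pics/w5.npz"));e=c.pop("eef");rot=c.pop("rot")
g=lambda u,v,z:ray("wrist",(170+u/2,60+v/2),z,c)
B=[g(241,136,85),g(323,119,85),g(344,238,85),g(266,255,85)];bc=sum(B)/4
print("block",bc,np.linalg.norm(B[0]-B[1]),np.linalg.norm(B[1]-B[2]))
h=lambda d:np.degrees(np.arctan2(d[1],d[0]))
print("heading",h(B[2]-B[1]),h(B[3]-B[0]),h(B[1]-B[0])-90)
S=[g(273,160,85),g(300,153,85),g(314,217,85),g(287,222,85)];print("slot",sum(S)/4,h(S[2]-S[1]),h(S[3]-S[0]),np.linalg.norm(S[2]-S[1]))
R=Ro.from_euler("xyz",rot).as_matrix();print("tool y heading",h(R[:,1]))
print("button",g(385,370,80))
# predicted bow outline: front end (tool x +24) at bow height TCP+15.3
for dx in (24,-24):print(proj("wrist",e+R@np.array([dx,0,-15.3]),c))
print("top rim",proj("wrist",e+R@np.array([0,0,-39.3]),c))
print("shift tool",R.T@(bc-e))
# fit bow offset: mask extents
```

```text
block [ 473.1013854  -286.94652199   85.        ] 29.766520098244637 43.585676086506254
heading -16.01818241964505 -15.906276890354672 -15.433001155289901
slot [ 473.0939262  -286.96951107   85.        ] -14.262422068272198 -14.465245405896153 23.696638979563104
tool y heading 63.156020732774444
button [ 554.32117566 -287.42479083   80.        ]
[319.78320933 222.00565359]
[319.72772712 328.49474571]
top rim [319.89108611 310.68063385]
shift tool [ 36.16426109  -1.91722375 105.54093976]
```

Call:
servo_tool(
  rows=[
    [8, [18, -1, 10], [0, 0, 0]],
    [8, [18, -1, 20], [0, 0, 0]],
    [8, [0, 0, 20], [0, 0, -5.5]],
    [8, [0, 0, 9], [0, 0, -5.5]],
    [8, [0, 0, 0], [0, 0, 0]],
    [8, [0, 0, 0], [0, 0, 0]],
  ],
)

```text
clock: 13.5
eef_pos: [474.6, -287.8, 132.8]
tcp_rot: [-3.141, 0.001, 2.864]
contact_force: [-0.2, -0.5, 0.4]
opening: 0.135
```

Run:
```python
from h import *
s=sense();R=Ro.from_euler("xyz",s["tcp_rot"]).as_matrix();print(s["eef_pos"],s["opening"],s["clock"],np.degrees(np.arctan2(R[1,1],R[0,1])),R[2].round(4))
print("shift",R.T@(np.array([473.1,-286.95,85])-s["eef_pos"]))
c=get_calibration("wrist");im=grab_frame("wrist")
sc=grab_frame("scene");u,v=proj("scene",[473,-287,100]).astype(int);a=cv2.resize(sc[v-50:v+40,u-60:u+60],None,fx=5,fy=5,interpolation=cv2.INTER_CUBIC)
b=cv2.resize(im[100:370,245:395],(250,450),interpolation=cv2.INTER_CUBIC)[:450]
cv2.imwrite("pics/w6.png",np.hstack([a,b[:,:200]]) if 0 else np.hstack([cv2.resize(a,(550,450)),b]))
```

```text
[ 474.58339886 -287.76342764  132.82630422] 0.13468136063417044 13.5 74.07021330445917 [-6.e-04 -1.e-04 -1.e+00]
shift [ 1.67712953  0.38193198 47.82529536]
```

View pics/w6.png

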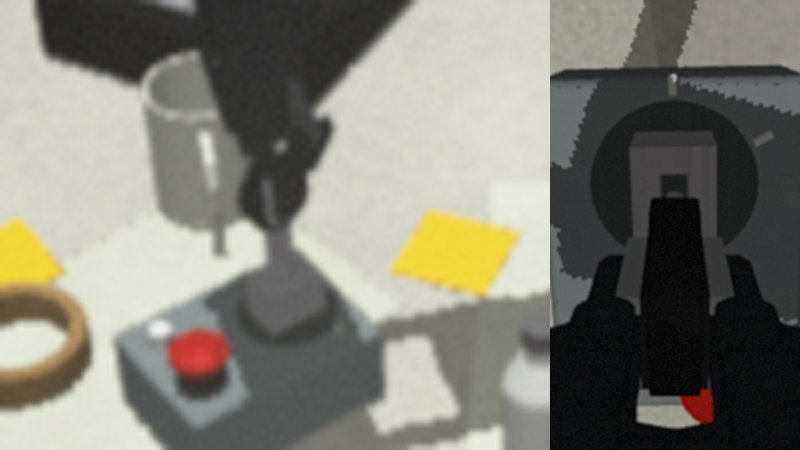

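Call:
servo_tool(
  rows=[
    [8, [1.7, 0.4, 0], [0, 0, 0]],
    [8, [0, 0, 4], [0, 0, 0]],
    [8, [0, 0, 4], [0, 0, 0]],
    [8, [0, 0, 4], [0, 0, 0]],
    [8, [0, 0, 0], [0, 0, 0]],
  ],
)

```text
clock: 14.22
eef_pos: [472.5, -287.1, 119.8]
tcp_rot: [3.141, -0.001, 2.865]
contact_force: [-0.0, -0.6, -1.1]
opening: 0.13
```

Call:
servo_tool(
  rows=[
    [8, [0, 0, 6], [0, 0, 0]],
    [8, [0, 0, 6], [0, 0, 0]],
    [8, [0, 0, 5], [0, 0, 0]],
    [8, [0, 0, 3], [0, 0, 0]],
    [8, [0, 0, 2], [0, 0, 0]],
    [8, [0, 0, 0], [0, 0, 0]],
  ],
)

```text
clock: 14.98
eef_pos: [472.7, -287.2, 98.2]
tcp_rot: [3.142, -0.0, 2.865]
contact_force: [-0.1, -0.3, -0.5]
opening: 0.135
```

Call:
servo_tool(
  rows=[
    [8, [0, 0, 1], [0, 0, 0]],
    [8, [0, 0, 1], [0, 0, 0]],
    [8, [0, 0, 1], [0, 0, 0]],
    [8, [0, 0, 1], [0, 0, 0]],
    [8, [0, 0, 0], [0, 0, 0]],
  ],
)

```text
clock: 15.6
eef_pos: [473.1, -287.4, 96.1]
tcp_rot: [-3.141, 0.001, 2.865]
contact_force: [-4.6, 3.2, 20.1]
opening: 0.135
```

Call:
servo_tool(
  rows=[
    [8, [0, 0, -1], [0, 0, 0]],
    [8, [0, 0, 0], [0, 0, 8]],
    [8, [0, 0, 0], [0, 0, 9]],
    [8, [0, 0, 0], [0, 0, 9]],
    [8, [0, 0, 0], [0, 0, 9]],
    [8, [0, 0, 0], [0, 0, 9]],
    [8, [0, 0, 0], [0, 0, 9]],
    [8, [0, 0, 0], [0, 0, 7]],
  ],
)

```text
clock: 16.6
eef_pos: [473.2, -288.0, 96.2]
tcp_rot: [3.141, 0.002, 1.814]
contact_force: [-3.1, -2.4, 7.2]
opening: 0.132
```

Call:
servo_tool(
  rows=[
    [8, [0, 0, 0], [0, 0, 4]],
    [8, [0, 0, 0], [0, 0, 4]],
    [8, [0, 0, 0], [0, 0, 3]],
    [8, [0, 0, 0], [0, 0, 0]],
  ],
)

```text
clock: 17.1
eef_pos: [473.1, -288.0, 96.2]
tcp_rot: [3.141, 0.002, 1.625]
contact_force: [-3.0, -2.6, 7.7]
opening: 0.131
```

Run:
```python
from h import *
s=sense();R=Ro.from_euler("xyz",s["tcp_rot"]).as_matrix();print(s["eef_pos"],s["opening"],s["clock"],np.degrees(np.arctan2(R[1,1],R[0,1])),s["wrist_torque"],s["contact_force"])
```

```text
[ 473.09778182 -288.01484327   96.18722041] 0.1314628909927651 17.1 3.1303996258436935 [-0.4020242   0.55018889 -0.02751443] [-3.02485607 -2.63639626  7.72900693]
```

Call:
servo_tool(
  rows=[
    [8, [0, 0, 0], [0, 0, 1.5]],
    [8, [0, 0, 0], [0, 0, 1.5]],
    [8, [0, 0, 0], [0, 0, 1.5]],
    [8, [0, 0, 0], [0, 0, 0]],
  ],
)

```text
clock: 17.6
eef_pos: [473.0, -288.0, 96.2]
tcp_rot: [3.141, 0.002, 1.547]
contact_force: [-2.0, -2.1, 7.1]
opening: 0.134
```

Run:
```python
from h import *
s=sense();R=Ro.from_euler("xyz",s["tcp_rot"]).as_matrix();print(s["eef_pos"],s["opening"],s["clock"],np.degrees(np.arctan2(R[1,1],R[0,1])),s["wrist_torque"],s["contact_force"])
```

```text
[ 473.03212923 -288.00353358   96.17191374] 0.1343406468443016 17.6 -1.3386980299764948 [-0.36906418  0.4881815   0.08786378] [-2.01676885 -2.14849805  7.0692676 ]
```

Call:
servo_tool(
  rows=[
    [8, [0, 0, 0], [0, 0, 1.5]],
    [8, [0, 0, 0], [0, 0, 1.5]],
    [8, [0, 0, 0], [0, 0, 0]],
  ],
)

```text
clock: 17.98
eef_pos: [473.0, -287.9, 96.2]
tcp_rot: [3.141, 0.002, 1.496]
contact_force: [-1.9, -1.9, 8.9]
opening: 0.134
```

Run:
```python
from h import *
s=sense();R=Ro.from_euler("xyz",s["tcp_rot"]).as_matrix();print(s["eef_pos"],s["opening"],s["clock"],np.degrees(np.arctan2(R[1,1],R[0,1])),s["wrist_torque"],s["contact_force"])
```

```text
[ 472.96793886 -287.94431622   96.1775436 ] 0.13437138834425724 17.975 -4.287703916970738 [-0.32220111  0.57341606  0.62646736] [-1.91407927 -1.9074675   8.92682504]
```

Call:
servo_tool(
  rows=[
    [8, [0, 0, 0], [0, 0, -2]],
    [40, [0, 0, 0], [0, 0, 0]],
    [40, [0, 0, 0], [0, 0, 0]],
    [40, [0, 0, 0], [0, 0, 0]],
    [40, [0, 0, 0], [0, 0, 0]],
  ],
)

```text
clock: 18.6
eef_pos: [472.7, -287.1, 95.2]
tcp_rot: [-3.141, -0.0, 1.53]
contact_force: [-0.2, 0.2, 0.4]
opening: 0.466
```

Call:
servo_tool(
  rows=[
    [40, [0, 0, -10], [0, 0, 0]],
    [40, [0, 0, -25], [0, 0, 0]],
    [40, [0, 0, -35], [0, 0, 0]],
    [40, [-30, 0, -20], [0, 0, 0]],
    [40, [0, 0, 0], [0, 0, 0]],
    [40, [0, 0, 0], [0, 0, 0]],
  ],
)

```text
clock: 19.35
eef_pos: [471.1, -316.6, 185.0]
tcp_rot: [-3.141, -0.001, 1.529]
contact_force: [-0.1, 1.4, 0.9]
opening: 0.466
```

Run:
```python
from h import *
s=sense();print(s["eef_pos"],s["opening"],s["clock"],s["contact_force"])
im=grab_frame("wrist");t=grab_frame("top");cv2.imwrite("pics/t7.png",t);cv2.imwrite("pics/w7.png",im)
b=cv2.resize(im[60:340,200:440],(400,467),interpolation=cv2.INTER_CUBIC)
a=cv2.resize(t[140:220,240:340],(400,320),interpolation=cv2.INTER_CUBIC);a=np.vstack([a,np.zeros((147,400,3),np.uint8)])
cv2.imwrite("pics/f7.png",np.hstack([a,b]))
```

```text
[ 471.07978812 -316.61255781  185.0151976 ] 0.4660287120349321 19.35 [-0.07796532  1.35688527  0.90131318]
```

View pics/f7.png

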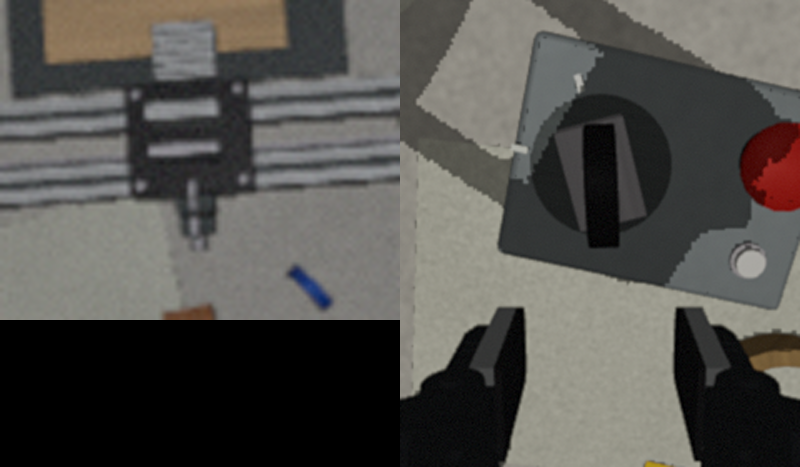

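Run:
```python
from h import *
c=get_calibration("wrist");g=lambda u,v,z:ray("wrist",(200+(u-400)*.6,60+v*.6),z,c)
h=lambda d:np.degrees(np.arctan2(d[1],d[0]))
for a,b in [((557,131),(582,232)),((621,117),(646,215))]: print(h(g(*b,85)-g(*a,85)),(h(g(*b,85)-g(*a,85))+15.8)/57.3)
print("bow",(g(600,125,111)+g(604,247,111))/2)
```

```text
-79.25466591979549 -1.10741127259678
-77.17875468339817 -1.071182455207647
bow [ 473.24904662 -287.92445106  111.        ]
```

Switch turned about 1.09 rad, bow over the slot centre at the right height. Handing in.

```bash
python3 -c "
from rig import *
print(sign_off())"
```

```text
the job is handed in; nothing more can be done
None
```

I did the whole job and handed it in after about 19 s of the 62 s allowed; sign-off gives no verdict. No check failed or disagreed.

- **Carriage:** I squeezed the tab to an opening of about 35 mm (36 mm is fully squeezed) and slid the carriage 99 mm along the rail. I then let go, and it is locked at the pointer. After release the mark measured about 0.2 mm off along the rail. The last top view still shows them lined up. I could not read the tab joint directly, but the fingers were clear of it.
- **Key:** I took the black key from the wooden stand, not the blue or purple look-alikes. I lowered it into the switch until it met the floor (about 20 N), with its tip about 30 mm deep.
- **Switch:** I turned the key clockwise until the torque jumped to about 0.63 N m, which is the stop. I then eased back 2° and let go. The last picture shows the switch block turned by 1.07–1.11 rad, against the 0.95 rad needed. The centre of the key's bow was about 1 mm from the slot centre.
- **End state:** The gripper is open and was lifted to 185 mm, touching nothing, and the forces were close to zero. I kept clear of the other things on the bench and saw no sign that any moved, but I did not measure their positions again.

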